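Shut the toy cupboard and click its dial lock on

TASK

Lock up the toy cupboard: push its ajar door fully shut, then lay a fingertip on the big knurled dial on the roof, press lightly and drag it round clockwise (seen from above) by one click, so that it rests in the next notch and goes no further. Use the fingers only to touch and push; leave the toys and the cup where they stand, and finish with the hand clear.

Things in the scene. Friction and masses are not known exactly. Their poses are not given: they have to be found in the camera images.
- cupboard: White wooden cupboard fixed to the bench top, 170 deep (its x) x 360 wide (its y) x 180 mm high, flat roof. Origin: centre of its underside; its front, with the door, faces its own -x, towards the robot. Its place and yaw vary. Left of the door (its +y) is an open cubby.
- door (a joint): Door angle (rad): 0 fully shut (a stop), growing as it opens towards the robot; ajar at first. White panel 196 wide, 158 high, 14 mm thick before the cupboard's right (-y) part, top edge 170 mm above the bench, hinge on its left (+y) side. Stays where left: stiff hinge, 0.05 N m. A wooden knob, 18 mm across, stands 20 mm out near the free edge, 62 mm above the bench.
- door_hinge (a point): Point on the door's upright hinge line, 170 mm above the bench, in the plane of the cupboard's front (the door's inner face; the outer face is 14 mm nearer the robot); x -85, y +22 mm in the cupboard's frame. Turns with the door: its x axis is the door's normal, into the cupboard; the panel runs along its -y axis.
- door_push (a point): Good place to push: on the outer face of the door, 140 mm from the hinge line and 25 mm below the door's top edge (145 mm above the bench). Moves and turns with the door (axes as door_hinge).
- dial_top (a point): Centre of the dial's flat top, 212 mm above the bench, on its upright axis, at x +15, y -60 mm in the cupboard's frame; does not turn. The dial is a grey knurled disc, 100 mm across, 24 mm thick, 8 mm clear of the roof, with a white flush pointer line. It is sprung: starts to sink at about 2 N, fully down (6 mm) at about 11 N, rises when released.
- dial (a joint): Dial angle (rad), growing clockwise seen from above. Notches at 0, 0.7, 1.4, marked by dots on the roof; starts in the one at 0 (pointer to the front right), the next, 0.7, points straight at the front. Resists between notches with up to about 0.07 N m; let go between about 0.4 and 1.0 it settles by itself at 0.7. Stops at -0.12 and 1.55.
- tower: Maroon wooden tower piece, 58 mm square, 81 mm high, loose on the cupboard's roof at its left (+y) end; origin under its centre. Leave alone.
- cup: Stainless steel cup, 60 mm across, 70 mm high, loose on the roof beside the tower piece; origin under its centre. Leave alone.
- tube: Clear plastic tube block, 60 mm across, 90 mm high, standing on the bench to the right (-y) of the cupboard; origin under its centre. Leave alone.
- truck: Orange toy dumper truck, 150 long x 72 wide x 84 mm high, on the bench in front of the cubby; origin under its centre. Leave alone.

How it is judged:
By the outcome, as a careful person would: the job done as asked, in the order asked, and still so for the second after the job is handed in, with the robot touching nothing.
It also fails if it takes over 42 s, if anything falls off the work surface, if the arm or the gripper's body presses on something with over 40 N, if the wrist force passes 120 N, or if a joint passes its speed limit or range.

ROBOT

A 6-joint arm with a two-finger parallel gripper is mounted at the origin on the work surface. World frame = base frame: x ahead of the robot, y to its left, z up, the work surface at z = 0. Lengths are in mm, angles in rad, forces in N, time in s.
With the tool pointing down it reaches from about 375 to 750 mm from the base axis. Payload 9 kg.
Tool frame: the origin (TCP) lies between the finger pads; the fingertips stand ahead of it and the grasp point (between the pads) lies 8 mm behind it (robot.tip_reach is the x of the fingertips in the tool frame, in mm); x points along the fingers, y is the direction in which the jaws open and shut, and the axes are right-handed (so a half turn about x gives the same grasp; the last joint's range is limited). The gripper opens to 85 mm and grips with 20 to 120 N. Pads are 22 mm wide; open, the fingers measure 114 mm over their backs; the gripper's body (76 mm by 85 mm) begins 54 mm behind the grasp point. The pads swing forward as they close: fully open they stand 13 mm farther back than shut.
Start: joints at [-0.218, 0.104, 0.097, 1.564, 0, 1.353], TCP at [600.03, 0.003, 242.331] pointing down, gripper open.
Joint ranges: [-2.99, 2.99], [-0.84, 1.86], [-1.1, 1.16], [-1.84, 2.11], [-1.51, 1.56], [-3.14, 3.14]. Speed limits (rad/s): [2.22, 2.22, 2.57, 3.14, 3.14, 3.14].

INTERFACE

Orientations are given as [roll, pitch, yaw] about the fixed x, y, z axes, in that order (R = Rz(yaw) Ry(pitch) Rx(roll)).
In Python, from plant import sensors, eyes, order, robot gives the robot as it stands. The module is installed in compiled form; this text tells all that it offers.
- The arm moves only by the tool carry_out, never from a script. Its argument "targets" is a list of rows, each a list of 3 entries, a list of its own where there are three numbers: the shift along the tool's x, y, z in mm, then the turn, a rotation vector about the tool's x, y, z in rad, then the gripper command: -1 is fully open, 1 is shut, values between are in proportion. In form: [[[x, y, z], [wx, wy, wz], claw], ...]. A call has exactly 10 rows; each row is the pose to reach, as a shift and turn from the pose measured when the call began, along the tool's axes at that moment; what a row does not reach only later rows make up. A row lasts 1/12 s, in which the tool goes at most 41.7 mm and 7.16 degrees, less where a joint would pass 70% of its speed; a pose out of reach is approached as far as the arm can. A call with a gripper value outside its range is refused whole. The fingers move at their own pace and stop on an object; "grip_force" is the grip in N (left out, the last holds). Time passes only in rows, so rows that repeat a pose let the fingers close, or fill a call up. It gives the time, the measured TCP pose, the force and the opening at its end, in the units of the state.
- sensors.sense(): the state, without advancing time (a new reading comes with each control period).
- eyes.get_image(name): name is "scene" or "side" or "wrist"; returns (picture, depth): 400x640x3 uint8, red, green, blue; 400x640 float32, mm along the optical axis (not along the pixel's ray), 0 where there is no reading.
- eyes.calibration(name): a dict with "camera_matrix" (3x3 intrinsics, pixels), "R" (3x3) and "t" (3): a world point X has camera coordinates R X + t; the wrist camera has in their place "tool_from_camera" (4x4, takes a point from camera to tool coordinates, whose origin is the TCP and whose axes are the tool frame's). Camera axes: x right, y down, z forward; pixel columns grow to the right and rows downward; lengths in mm; the calibration is good to about 2 mm. The wrist camera is an equidistant fisheye: a pixel r from the principal point sees the ray r / f radians off the axis. A picture is of the moment at which its call begins: read the wrist's pose just before it. calibration takes no time and is no camera call.
- order.close_job(): hands the job in, once; it reports no verdict.
The state is a dict: "clock": time; "q": joint angles; "qd": joint speeds; "tau": joint torques, N m; "ee_pos": TCP position; "ee_rot": TCP orientation; "wrist_force": force on the tool from outside, world axes, zero at the start; "ft_torque": the same for the moment, N m; "gripper_width": finger opening in mm.
Only numpy, scipy, OpenCV 4.12 (cv2) and the standard library are available. Lean on these libraries where they do the work, as an engineer would, in place of code of your own. Each camera call takes 0.05 s, during which the arm holds its last target.

## Working session

There is one attempt and no reset: what is moved stays moved. The work goes in short steps, Python scripts to look and compute and a tool call to move; the robot and the scene stay as the last step left them, time stands still between calls to the robot, and variables do not carry over. Pictures are saved under pics/ and viewed, and the job is handed in when it is done.

Besides the shell and the picture viewer there is one more tool, called after "Call:" as name(argument=value, ...), one argument or row to a line, values as JSON. carry_out: Moves the arm, as the interface text tells. Its arguments: {"type":"object","properties":{"targets":{"type":"array","items":{"type":"array"}},"grip_force":{"type":"number"}},"required":["targets"]}

```bash
mkdir -p pics; python3 - <<'E'
from plant import sensors, eyes, robot
import cv2,numpy as np
s=sensors.sense(); print({k:np.round(v,3) for k,v in s.items()}); print(robot.tip_reach)
for n in ("scene","side"):
    p,d=eyes.get_image(n); cv2.imwrite(f"pics/{n}0.png",p[:,:,::-1]); np.save(f"pics/{n}0.npy",d); c=eyes.calibration(n);print(n,c)
    np.savez(f"pics/{n}cal.npz",**{k:np.array(v) for k,v in c.items()})
E
```

```text
{'clock': np.float64(0.0), 'q': array([-0.218,  0.105,  0.096,  1.564,  0.   ,  1.353]), 'qd': array([ 0.001,  0.   ,  0.   ,  0.001, -0.   ,  0.001]), 'tau': array([ 1.0000e-03, -5.5693e+01,  5.0364e+01,  1.7000e-02, -0.0000e+00,
       -0.0000e+00]), 'ee_pos': array([5.99666e+02, 7.20000e-02, 2.41536e+02]), 'ee_rot': array([-1.795,  1.569,  2.917]), 'wrist_force': array([-0.372,  1.119, -0.07 ]), 'ft_torque': array([-0.   , -0.029, -0.017]), 'gripper_width': np.float64(85.386)}
11.0
scene {'camera_matrix': array([[372.6064874 ,   0.        , 316.88544427],
       [  0.        , 372.6064874 , 195.45317485],
       [  0.        ,   0.        ,   1.        ]]), 'R': array([[ 0.9833054 ,  0.18145509, -0.01358465],
       [ 0.14573339, -0.83003221, -0.53833847],
       [-0.10895995,  0.52737138, -0.84261922]]), 't': array([-543.72498864,   -2.87591688, 1052.42849552])}
side {'camera_matrix': array([[494.5297018 ,   0.        , 323.79764033],
       [  0.        , 494.5297018 , 210.99200069],
       [  0.        ,   0.        ,   1.        ]]), 'R': array([[ 0.90227397, -0.43089385,  0.01523737],
       [-0.27703744, -0.60646008, -0.74528949],
       [ 0.33038151,  0.66823398, -0.66656688]]), 't': array([-517.00149743,  267.36156433, 1071.9515128 ])}
```

View pics/scene0.png

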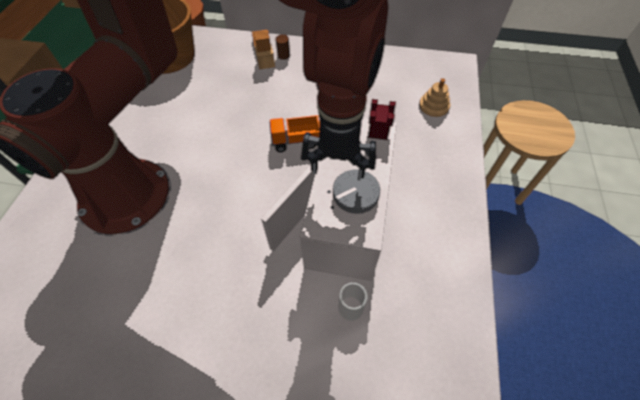

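View pics/side0.png

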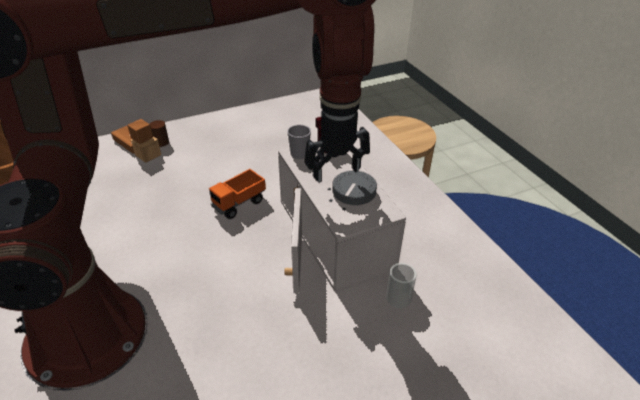

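The scene view shows the door open about 40° (free edge near (265,240), hinge near (312,172)), the dial at (356,190), the tube at (352,297), the truck at (295,130) and the tower at (381,118). The side view shows the dial at (355,187), the cup at (299,140) and the knob at (289,271). I'll measure next.

```bash
cat > h.py <<'E'
import numpy as np,cv2
def load(n,tag='0'):
    c=np.load(f"pics/{n}cal.npz"); return c['camera_matrix'],c['R'],c['t'],np.load(f"pics/{n}{tag}.npy"),cv2.imread(f"pics/{n}{tag}.png")
def cloud(n,tag='0'):
    K,R,t,d,im=load(n,tag); v,u=np.mgrid[0:400,0:640]
    P=np.stack([(u-K[0,2])/K[0,0]*d,(v-K[1,2])/K[1,1]*d,d],-1)
    W=(P-t)@R; W[d==0]=np.nan
    return W,im
def proj(n,X):
    K,R,t,_,_=load(n); c=R@np.array(X,float)+t; return (K@c)[:2]/c[2]
E
python3 - <<'E'
from h import *
for n in("scene","side"):
    W,im=cloud(n)
    z=W[...,2]
    # roof points
    m=(abs(z-180)<5)&(W[...,0]>450)&(W[...,0]<900)&(abs(W[...,1])<400)
    p=W[m]; print(n,'roof',m.sum(),np.round(np.median(z[m]),1),cv2.minAreaRect(p[:,:2].astype(np.float32)))
    m2=(abs(z-212)<6)&(W[...,0]>450)&(W[...,0]<900)&(abs(W[...,1])<400)
    k=cv2.connectedComponentsWithStats(m2.astype(np.uint8))
    for i in range(1,k[0]):
        if k[2][i,4]>100:
            q=W[k[1]==i]; print('dial',k[2][i],np.round(np.median(q,0),1),cv2.minEnclosingCircle(q[:,:2].astype(np.float32)))
    for (u,v) in ([(356,190),(265,240),(312,172),(290,205),(352,297),(381,118),(295,130)] if n=="scene" else [(355,187),(299,140),(289,271),(350,240),(402,285)]):
        print((u,v),np.round(W[v,u],0))
c=cv2.imread("pics/scene0.png")[90:330,230:430]; cv2.imwrite("pics/sc.png",cv2.resize(c,None,fx=2.5,fy=2.5,interpolation=2)[:600])
c=cv2.imread("pics/side0.png")[110:310,220:440]; cv2.imwrite("pics/si.png",cv2.resize(c,None,fx=3,fy=3,interpolation=2))
E
```

```text
scene roof 5400 180.2 ((628.22314453125, 51.32807922363281), (363.14886474609375, 170.1742706298828), 89.12869262695312)
dial [ 332  169   48   42 1449] [641.2 -14.2 212.2] ((642.0064086914062, -8.630995750427246), 52.250553131103516)
(356, 190) [643. -15. 213.]
(265, 240) [428. -68.   1.]
(312, 172) [534.  52. 162.]
(290, 205) [495. -26. 127.]
(352, 297) [ 670. -177.    2.]
(381, 118) [676. 171. 247.]
(295, 130) [434. 286.  38.]
side roof 4215 180.6 ((629.2135009765625, 52.38581848144531), (364.5246276855469, 172.72218322753906), 89.05068969726562)
dial [ 332  170   45   30 1015] [640.8 -11.7 212.7] ((643.4564208984375, -6.633593559265137), 52.78786849975586)
(355, 187) [639. -19. 210.]
(299, 140) [583. 171. 238.]
(289, 271) [448. -75.  70.]
(350, 240) [ 574. -124.  162.]
(402, 285) [ 654. -225.   82.]
```

View pics/sc.png

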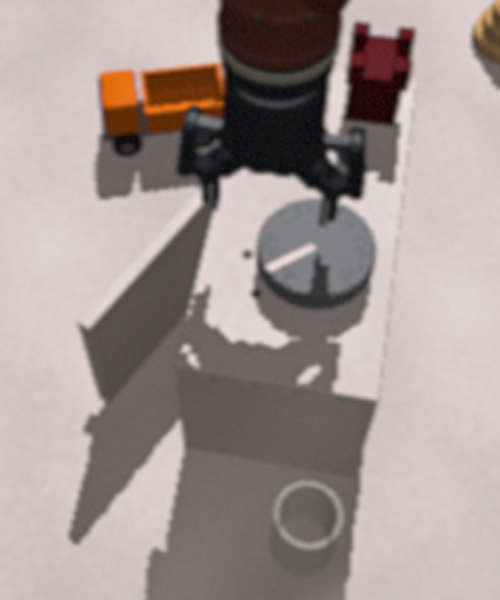

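View pics/si.png

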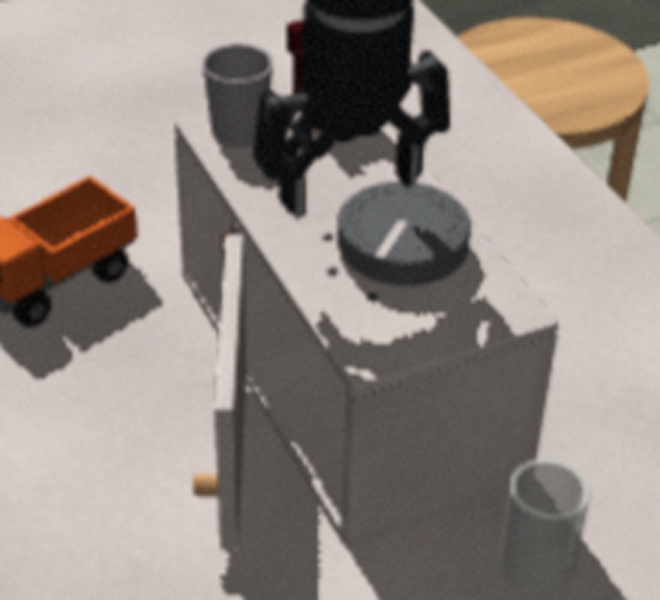

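```bash
python3 - <<'E'
from h import *
from scipy.spatial.transform import Rotation as Ro
Rt=Ro.from_euler('xyz',[-1.795,1.569,2.917]).as_matrix(); print(np.round(Rt,3))
for n in("scene","side"):
    W,im=cloud(n); z=W[...,2]
    # door outer face/inner: points front of cupboard x<540, y in -120..80, z 90..168
    m=(z>85)&(z<165)&(W[...,0]<528)&(W[...,0]>380)&(W[...,1]<75)&(W[...,1]>-140)
    p=W[m][:,:2]; l=cv2.fitLine(p.astype(np.float32),cv2.DIST_HUBER,0,.01,.01).ravel(); print(n,m.sum(),np.round(l,3),'ends',p.min(0),p.max(0), 'ang from -y deg',np.degrees(np.arctan2(abs(l[0]),abs(l[1]))))
    m=(abs(z-170)<4)&(W[...,0]<545)&(W[...,0]>380)&(W[...,1]<85)&(W[...,1]>-140)
    p=W[m][:,:2];print('top',m.sum(),np.round(cv2.minAreaRect(p.astype(np.float32)),1) if 0 else cv2.minAreaRect(p.astype(np.float32)))
    # front edge of roof
    m=(abs(z-180)<4)&(W[...,0]<570)&(W[...,0]>530)
    for y0 in range(-120,230,50):
        q=W[m&(abs(W[...,1]-y0)<10)]
        if len(q): print(y0,round(q[:,0].min(),1),end=' ')
    print()
E
```

```text
[[-0.002  1.    -0.   ]
 [ 0.    -0.    -1.   ]
 [-1.    -0.002 -0.   ]]
scene 914 [ 4.3400e-01  9.0100e-01  4.9384e+02 -2.8400e+01] ends [ 447.61977368 -101.44672063] [527.98477812  43.08497195] ang from -y deg 25.715332
top 432 ((491.6128234863281, -35.0882568359375), (92.52460479736328, 191.3970489501953), 4.21566915512085)
-120 541.1 -70 541.8 -20 542.2 30 543.2 80 544.5 
side 263 [ 4.74000e-01  8.81000e-01  4.76091e+02 -5.89520e+01] ends [ 447.40488222 -100.48681264] [526.51625534  39.23769158] ang from -y deg 28.271158
top 411 ((497.3471374511719, -22.052886962890625), (205.63336181640625, 94.65023040771484), 89.80008697509766)
-120 541.2 -70 542.3 -20 542.6 30 543.2 80 544.4 130 545.7 180 546.0
```

Call:
carry_out(
  targets=[
    [[0,-20,6],[0,0,0],1],
    [[0,-50,14],[0,0,0],1],
    [[0,-80,22],[0,0,0],1],
    [[0,-110,30],[0,0,0],1],
    [[0,-140,38],[0,0,0],1],
    [[0,-168,45],[0,0,0],1],
    [[25,-168,45],[0,0,0],1],
    [[55,-168,45],[0,0,0],1],
    [[80,-168,45],[0,0,0],1],
    [[90,-168,45],[0,0,0],1],
  ],
  grip_force=40,
)

```text
clock: 0.93
ee_pos: [429.9, -44.3, 148.3]
ee_rot: [-1.933, 1.566, 2.779]
wrist_force: [-0.9, 0.5, -0.1]
gripper_width: -0.2
```

```bash
cat > snap.py <<'E'
import sys
from plant import sensors, eyes
import cv2,numpy as np
np.set_printoptions(suppress=True)
s=sensors.sense(); print({k:np.round(s[k],2) for k in('clock','ee_pos','ee_rot','wrist_force','gripper_width')})
t=sys.argv[1]
for n in sys.argv[2:]:
    p,d=eyes.get_image(n); cv2.imwrite(f"pics/{n}{t}.png",p[:,:,::-1]); np.save(f"pics/{n}{t}.npy",d)
    b={'scene':(90,330,230,430),'side':(110,310,220,440)}.get(n,(0,400,0,640))
    c=p[b[0]:b[1],b[2]:b[3],::-1]; f=min(600/c.shape[0],800/c.shape[1]); cv2.imwrite(f"pics/{n}{t}c.png",cv2.resize(c,None,fx=f,fy=f,interpolation=2))
E
python3 snap.py 1 scene side
```

```text
{'clock': np.float64(0.93), 'ee_pos': array([429.91, -44.3 , 148.26]), 'ee_rot': array([-1.93,  1.57,  2.78]), 'wrist_force': array([-0.91,  0.46, -0.13]), 'gripper_width': np.float64(-0.15)}
```

View pics/side1c.png

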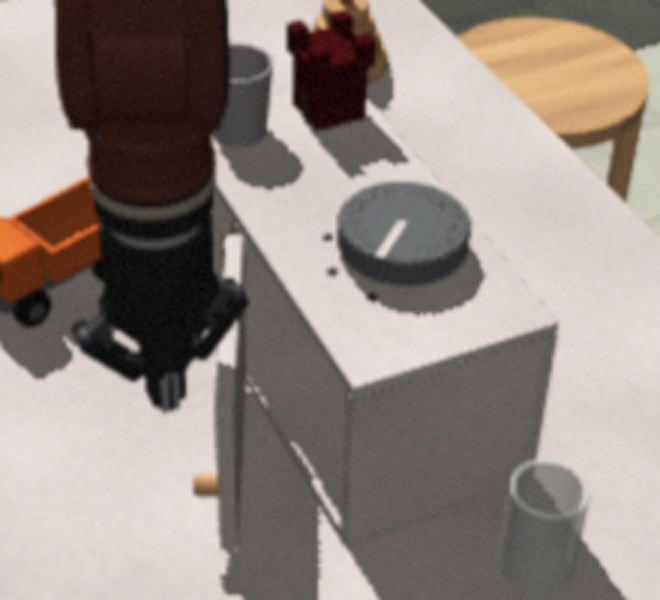

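View pics/scene1c.png

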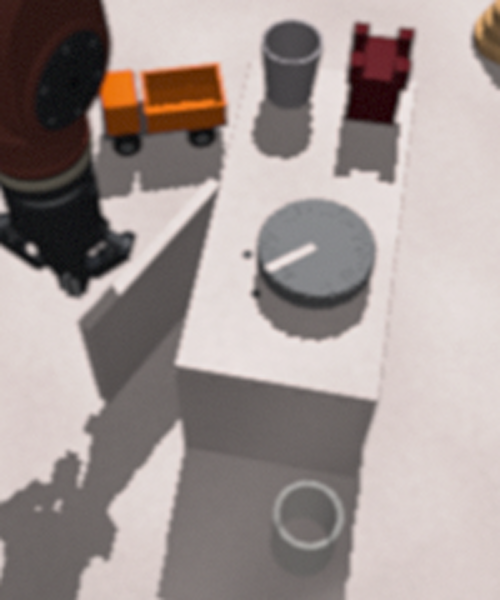

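Call:
carry_out(
  targets=[
    [[-8,0,0],[-0.12,0,0],1],
    [[-8,0,0],[-0.24,0,0],1],
    [[-8,0,0],[-0.36,0,0],1],
    [[-8,0,0],[-0.48,0,0],1],
    [[-8,0,0],[-0.6,0,0],1],
    [[-8,0,0],[-0.72,0,0],1],
    [[-8,0,0],[-0.84,0,0],1],
    [[-8,0,0],[-0.96,0,0],1],
    [[-8,0,0],[-1.08,0,0],1],
    [[-8,0,0],[-1.2,0,0],1],
  ],
)

```text
clock: 1.87
ee_pos: [431.3, -44.6, 160.1]
ee_rot: [-3.116, 1.568, 2.803]
wrist_force: [0.2, 0.6, 0.8]
gripper_width: -0.5
```

Call:
carry_out(
  targets=[
    [[0,0,0],[-0.12,0,0],1],
    [[0,0,0],[-0.24,0,0],1],
    [[0,0,0],[-0.36,0,0],1],
    [[0,0,0],[-0.38,0,0],1],
    [[0,0,0],[-0.38,0,0],1],
    [[0,0,0],[-0.38,0,0],1],
    [[0,0,0],[-0.38,0,0],1],
    [[0,0,0],[-0.38,0,0],1],
    [[0,0,0],[-0.38,0,0],1],
    [[0,0,0],[-0.38,0,0],1],
  ],
)

```text
clock: 2.7
ee_pos: [431.3, -44.7, 160.1]
ee_rot: [2.805, 1.568, 2.82]
wrist_force: [0.5, -0.0, -0.4]
gripper_width: 0.1
```

```bash
python3 snap.py 2 side; python3 - <<'E'
from plant import sensors
from scipy.spatial.transform import Rotation as R
s=sensors.sense();print(s['q'].round(2));print(R.from_euler('xyz',s['ee_rot']).as_matrix().round(3))
E
```

```text
{'clock': np.float64(2.7), 'ee_pos': array([431.28, -44.65, 160.11]), 'ee_rot': array([2.8 , 1.57, 2.82]), 'wrist_force': array([ 0.53, -0.02, -0.43]), 'gripper_width': np.float64(0.05)}
[-0.41 -0.42 -0.53  1.47 -0.   -0.42]
[[-0.003 -0.015  1.   ]
 [ 0.001  1.     0.015]
 [-1.     0.001 -0.003]]
```

View pics/side2c.png

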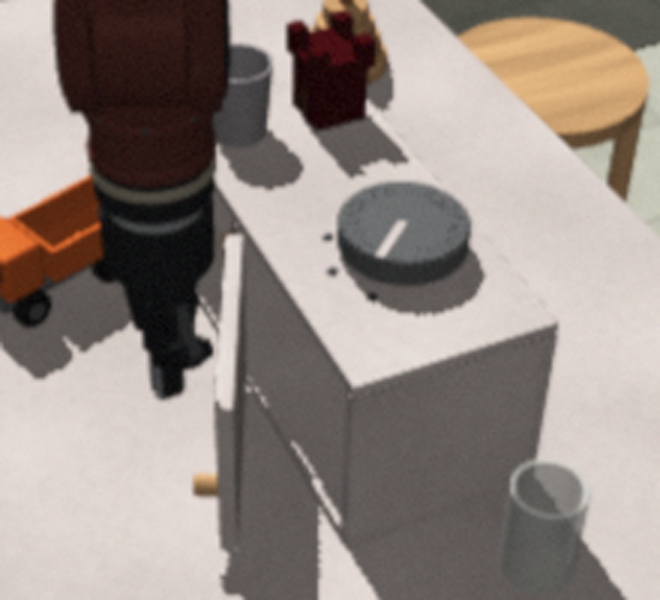

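Call:
carry_out(
  targets=[
    [[3,0,8],[0,0,0],1],
    [[5,0,16],[0,0,0],1],
    [[5,-1,24],[0,0,0],1],
    [[5,-3,32],[0,0,0],1],
    [[5,-6,40],[0,0,0],1],
    [[5,-9,47],[0,0,0],1],
    [[5,-12,54],[0,0,0],1],
    [[5,-14,61],[0,0,0],1],
    [[5,-16,68],[0,0,0],1],
    [[5,-18,74],[0,0,0],1],
  ],
)

```text
clock: 3.58
ee_pos: [506.2, -61.7, 154.8]
ee_rot: [2.762, 1.568, 2.777]
wrist_force: [-0.8, 0.6, 0.1]
gripper_width: -0.1
```

```bash
python3 snap.py 3 side
```

```text
{'clock': np.float64(3.58), 'ee_pos': array([506.17, -61.74, 154.82]), 'ee_rot': array([2.76, 1.57, 2.78]), 'wrist_force': array([-0.77,  0.65,  0.11]), 'gripper_width': np.float64(-0.07)}
```

View pics/side3c.png

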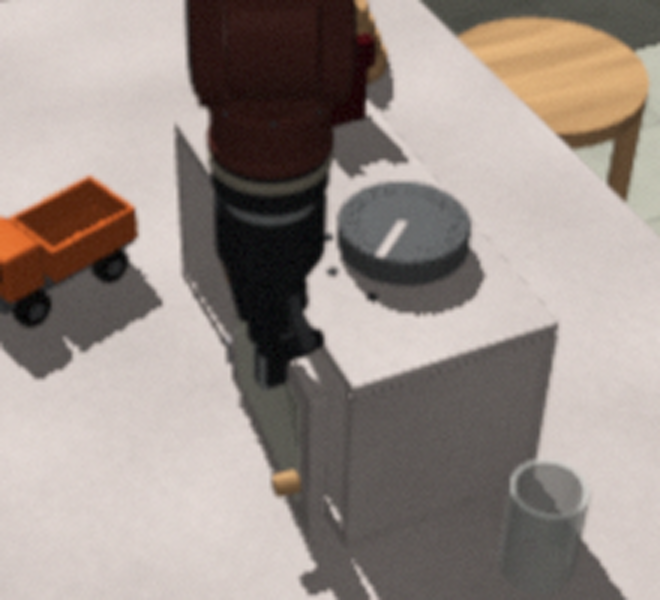

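The door is nearly shut, with its free edge near (310,400) in the crop. I'll go on slowly to the stop and watch the force.

Call:
carry_out(
  targets=[
    [[0,-0.5,1.5],[0,0,0],1],
    [[0,-1,3],[0,0,0],1],
    [[0,-1.5,4.5],[0,0,0],1],
    [[0,-2,6],[0,0,0],1],
    [[0,-2,7],[0,0,0],1],
    [[0,-2,8],[0,0,0],1],
    [[0,-2,9],[0,0,0],1],
    [[0,-2,10],[0,0,0],1],
    [[0,-2,10.5],[0,0,0],1],
    [[0,-2,11],[0,0,0],1],
  ],
)

```text
clock: 4.47
ee_pos: [517.5, -64.0, 154.8]
ee_rot: [2.953, 1.568, 2.967]
wrist_force: [-6.4, -0.3, 2.9]
gripper_width: 0.3
```

Call:
carry_out(
  targets=[
    [[0,0,0.4],[0,0,0],1],
    [[0,0,0.8],[0,0,0],1],
    [[0,0,1.2],[0,0,0],1],
    [[0,0,1.5],[0,0,0],1],
    [[0,0,1.5],[0,0,0],1],
    [[0,0,1.5],[0,0,0],1],
    [[0,0,1.5],[0,0,0],1],
    [[0,0,1.5],[0,0,0],1],
    [[0,0,1.5],[0,0,0],1],
    [[0,0,1.5],[0,0,0],1],
  ],
)

```text
clock: 5.3
ee_pos: [517.6, -64.0, 154.8]
ee_rot: [3.106, 1.565, 3.121]
wrist_force: [-10.5, -0.9, 6.2]
gripper_width: 0.1
```

Call:
carry_out(
  targets=[
    [[0,0,-15],[0,0,0],1],
    [[0,0,-30],[0,0,0],1],
    [[-20,0,-40],[0,0,0],1],
    [[-50,0,-40],[0,0,0],1],
    [[-80,0,-40],[0,0,0],1],
    [[-95,0,-40],[0,0,0],1],
    [[-95,0,-40],[0,0,0],1],
    [[-95,15,-10],[0,0,0],1],
    [[-95,30,20],[0,0,0],1],
    [[-95,45,50],[0,0,0],1],
  ],
)

```text
clock: 6.13
ee_pos: [568.7, -17.6, 248.9]
ee_rot: [3.078, 1.565, 3.091]
wrist_force: [-0.1, -0.5, -0.3]
gripper_width: -0.1
```

```bash
python3 snap.py 4 side; python3 - <<'E'
from plant import sensors
from scipy.spatial.transform import Rotation as R
s=sensors.sense();print(s['q'].round(2));T=R.from_euler('xyz',s['ee_rot']).as_matrix();print(T.round(3));import numpy as np
print((T.T@(np.array([676,4,240])-s['ee_pos'])).round(1))
E
```

```text
{'clock': np.float64(6.13), 'ee_pos': array([568.73, -17.65, 248.94]), 'ee_rot': array([3.08, 1.57, 3.09]), 'wrist_force': array([-0.07, -0.46, -0.35]), 'gripper_width': np.float64(-0.08)}
[-0.26  0.03  0.03  1.57  0.   -0.27]
[[-0.007 -0.015  1.   ]
 [ 0.003  1.     0.015]
 [-1.     0.003 -0.007]]
[  5.3  17.9 104.2]
```

View pics/side4c.png

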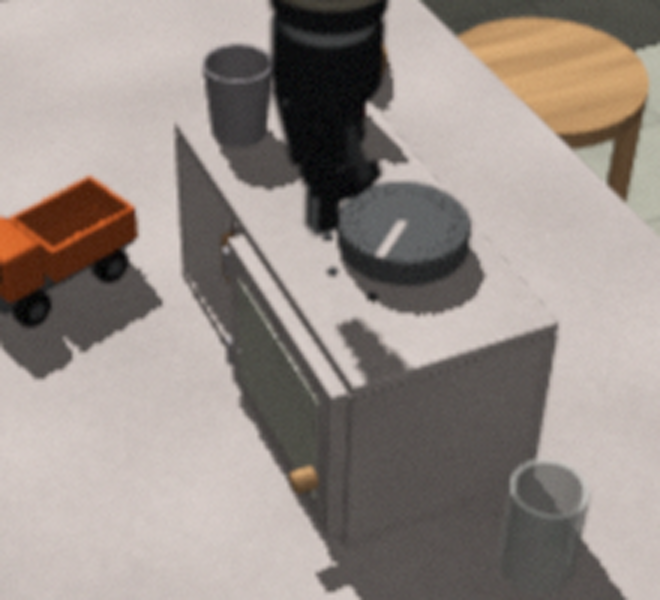

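The door is shut: its face runs parallel to the front from (228,240) to (330,395). Next, over the far side of the dial.

Call:
carry_out(
  targets=[
    [[0,4,20],[0,0,0],1],
    [[2,8,45],[0,0,0],1],
    [[4,12,70],[0,0,0],1],
    [[5,16,92],[0,0,0],1],
    [[6,18,104],[0,0,0],1],
    [[8,18,104],[0,0,0],1],
    [[11,18,104],[0,0,0],1],
    [[14,18,104],[0,0,0],1],
    [[16,18,104],[0,0,0],1],
    [[17,18,104],[0,0,0],1],
  ],
)

```text
clock: 7.02
ee_pos: [675.0, 4.1, 228.2]
ee_rot: [2.785, 1.563, 2.8]
wrist_force: [-0.4, 0.2, 0.8]
gripper_width: -0.3
```

```bash
python3 snap.py 5 side scene
```

```text
{'clock': np.float64(7.02), 'ee_pos': array([675.03,   4.05, 228.16]), 'ee_rot': array([2.79, 1.56, 2.8 ]), 'wrist_force': array([-0.38,  0.18,  0.75]), 'gripper_width': np.float64(-0.26)}
```

View pics/side5c.png

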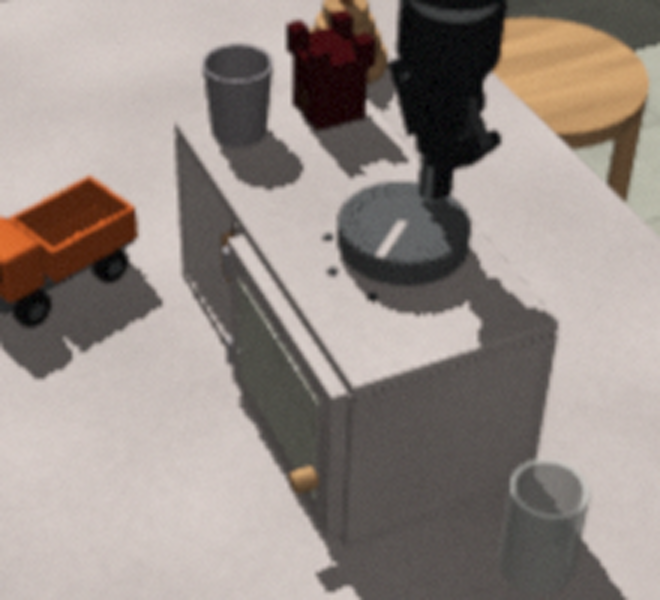

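View pics/scene5c.png

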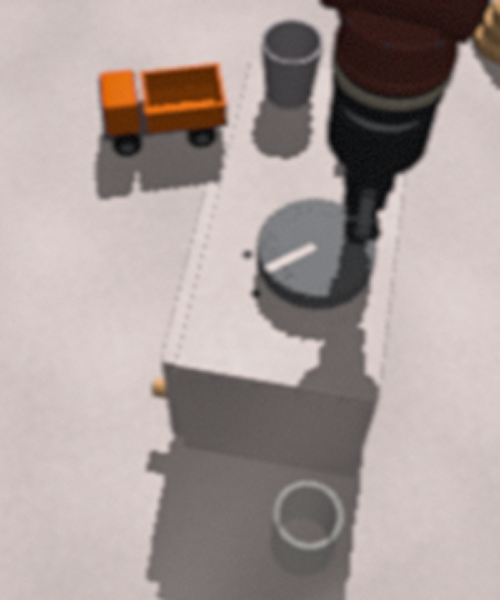

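The tip stands over the dial's far side at (440,190) in the side crop, with the pointer in view. I'll press gently.

Call:
carry_out(
  targets=[
    [[1,0,0],[0,0,0],1],
    [[2,0,0],[0,0,0],1],
    [[3,0,0],[0,0,0],1],
    [[4,0,0],[0,0,0],1],
    [[5,0,0],[0,0,0],1],
    [[6,0,0],[0,0,0],1],
    [[7,0,0],[0,0,0],1],
    [[7,0,0],[0,0,0],1],
    [[7,0,0],[0,0,0],1],
    [[7,0,0],[0,0,0],1],
  ],
)

```text
clock: 7.95
ee_pos: [675.4, 4.0, 221.8]
ee_rot: [2.762, 1.564, 2.776]
wrist_force: [-0.2, -0.0, 4.2]
gripper_width: 0.2
```

Call:
carry_out(
  targets=[
    [[1.2,0,0],[0,0,0],1],
    [[2.4,0,0],[0,0,0],1],
    [[2.4,-1.6,0.5],[0.05,0,0],1],
    [[2.4,-3.3,1],[0.1,0,0],1],
    [[2.4,-5,1.4],[0.15,0,0],1],
    [[2.4,-6.7,1.7],[0.2,0,0],1],
    [[2.4,-8.4,2],[0.25,0,0],1],
    [[2.4,-10.1,2.1],[0.3,0,0],1],
    [[2.4,-11.8,2.1],[0.35,0,0],1],
    [[2.4,-13.6,2.1],[0.4,0,0],1],
  ],
)

```text
clock: 8.78
ee_pos: [677.4, -9.3, 219.8]
ee_rot: [-3.131, 1.564, 2.764]
wrist_force: [-3.9, 0.5, 7.7]
gripper_width: -0.1
```

```bash
python3 snap.py 6 side; python3 - <<'E'
from plant import sensors
from scipy.spatial.transform import Rotation as R
s=sensors.sense();print(s['q'].round(2));T=R.from_euler('xyz',s['ee_rot']).as_matrix();print(T.round(3))
E
```

```text
{'clock': np.float64(8.78), 'ee_pos': array([677.35,  -9.33, 219.76]), 'ee_rot': array([-3.13,  1.56,  2.76]), 'wrist_force': array([-3.94,  0.54,  7.7 ]), 'gripper_width': np.float64(-0.09)}
[-0.21  0.35  0.34  1.56  0.    0.18]
[[-0.007  0.382  0.924]
 [ 0.002  0.924 -0.382]
 [-1.    -0.    -0.007]]
```

View pics/side6c.png

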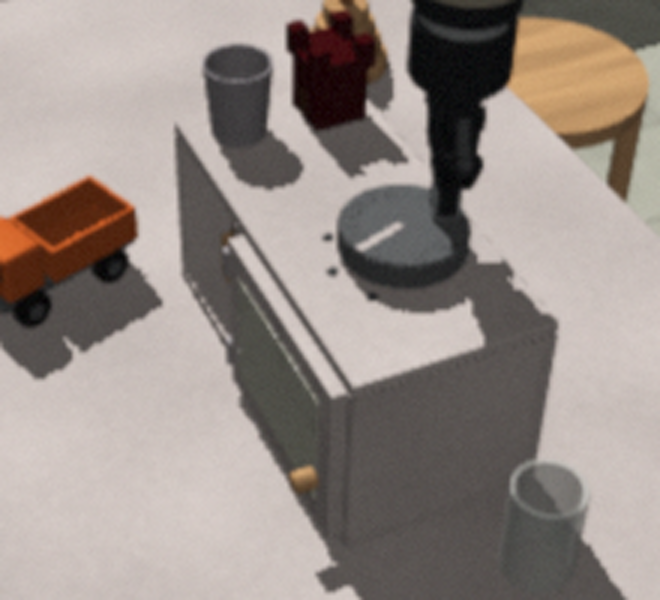

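Call:
carry_out(
  targets=[
    [[0,-1.6,0.5],[0.05,0,0],1],
    [[0,-3.3,1],[0.1,0,0],1],
    [[0,-5,1.4],[0.15,0,0],1],
    [[0,-6.7,1.7],[0.2,0,0],1],
    [[0,-8.4,2],[0.25,0,0],1],
    [[0,-9.4,2.1],[0.28,0,0],1],
    [[0,-9.4,2.1],[0.28,0,0],1],
    [[0,-9.4,2.1],[0.28,0,0],1],
    [[0,-9.4,2.1],[0.28,0,0],1],
    [[0,-9.4,2.1],[0.28,0,0],1],
  ],
)

```text
clock: 9.67
ee_pos: [675.3, -19.1, 220.0]
ee_rot: [-2.793, 1.563, 2.818]
wrist_force: [-3.5, 0.5, 5.9]
gripper_width: -0.2
```

```bash
python3 snap.py 7 side scene; python3 - <<'E'
from h import *
import numpy as np
# predicted pointer tip at radius 45 for theta
for n in('side','scene'):
  b=(110,220,3) if n=='side' else (90,230,2.5)
  for th in(0,.4,.6,.7,.8):
    a=np.pi-(-(0.7-th))-0.016 # direction angle: straight front (pi) at .7, to the right(-y) before
    for r in (0,45):
        p=proj(n,(643+r*np.cos(a),-8+r*np.sin(a),209)); print(n,th,r,np.round((p-[b[1],b[0]])*b[2]))
E
```

```text
{'clock': np.float64(9.67), 'ee_pos': array([675.34, -19.12, 219.97]), 'ee_rot': array([-2.79,  1.56,  2.82]), 'wrist_force': array([-3.47,  0.46,  5.87]), 'gripper_width': np.float64(-0.17)}
side 0 0 [402. 223.]
side 0 45 [379. 256.]
side 0.4 0 [402. 223.]
side 0.4 45 [360. 247.]
side 0.6 0 [402. 223.]
side 0.6 45 [352. 241.]
side 0.7 0 [402. 223.]
side 0.7 45 [349. 238.]
side 0.8 0 [402. 223.]
side 0.8 45 [347. 234.]
scene 0 0 [315. 246.]
scene 0 45 [270. 268.]
scene 0.4 0 [315. 246.]
scene 0.4 45 [263. 251.]
scene 0.6 0 [315. 246.]
scene 0.6 45 [263. 242.]
scene 0.7 0 [315. 246.]
scene 0.7 45 [264. 238.]
scene 0.8 0 [315. 246.]
scene 0.8 45 [265. 234.]
```

View pics/side7c.png

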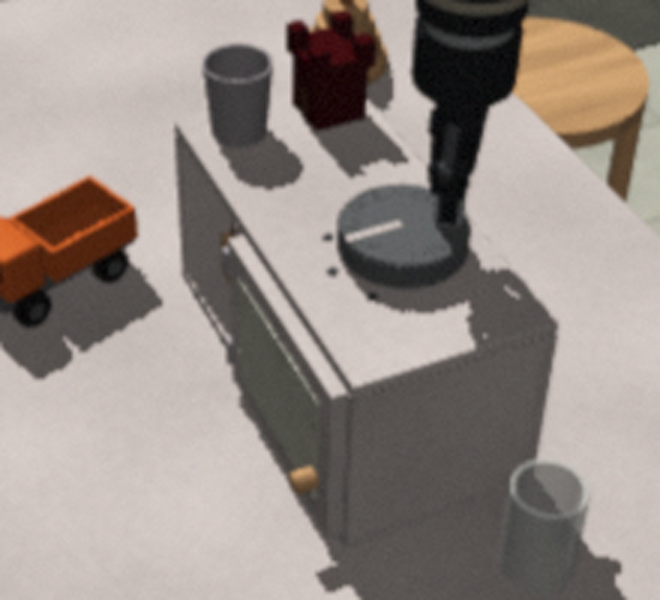

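View pics/scene7c.png

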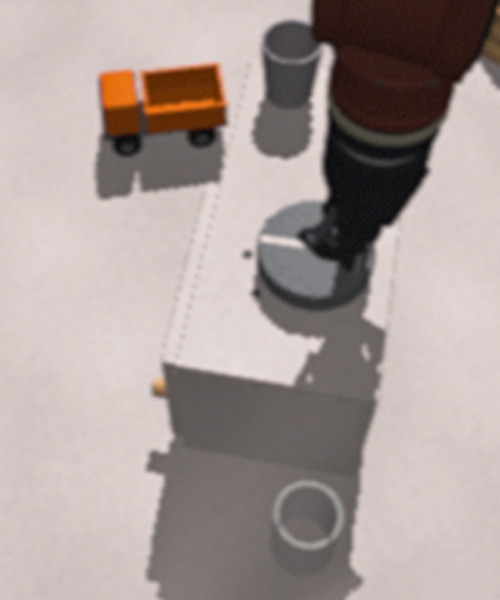

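The pointer tip is at (348,239) in the side crop, where 0.7 is predicted at (349,238). I'll lift straight off, then move clear.

Call:
carry_out(
  targets=[
    [[-2,0,0],[0,0,0],1],
    [[-5,0,0],[0,0,0],1],
    [[-10,0,0],[0,0,0],1],
    [[-20,0,0],[0,0,0],1],
    [[-35,0,0],[0,0,0],1],
    [[-50,0,0],[0,0,0],1],
    [[-65,0,0],[0,0,0],1],
    [[-75,0,0],[0,0,0],1],
    [[-80,0,0],[0,0,0],1],
    [[-80,0,0],[0,0,0],1],
  ],
)

```text
clock: 10.6
ee_pos: [676.4, -19.5, 301.6]
ee_rot: [-2.829, 1.565, 2.782]
wrist_force: [0.4, -0.1, 0.5]
gripper_width: 0.2
```

```bash
python3 snap.py 8 side scene; python3 - <<'E'
from h import *
for n in('side','scene'):
    W,im=cloud(n,'8'); z=W[...,2]
    m=(z>60)&(z<160)&(W[...,0]<540)&(W[...,0]>505)&(W[...,1]<20)&(W[...,1]>-115)
    p=W[m]
    if len(p)>20: 
        l=cv2.fitLine(p[:,:2].astype(np.float32),cv2.DIST_HUBER,0,.01,.01).ravel(); print(n,'face slope',l[0]/l[1],l,len(p))
    m=(abs(z-170)<3)&(W[...,0]<548)&(W[...,0]>505)&(abs(W[...,1]+20)<100)
    for y0 in range(-110,60,30):
        q=W[m&(abs(W[...,1]-y0)<12)]
        if len(q): print(y0,q[:,0].min().round(1),end='; ')
    print()
    d=load(n,'8')[3];
E
```

```text
{'clock': np.float64(10.6), 'ee_pos': array([676.41, -19.46, 301.62]), 'ee_rot': array([-2.83,  1.57,  2.78]), 'wrist_force': array([ 0.36, -0.07,  0.48]), 'gripper_width': np.float64(0.19)}
side face slope 0.010698206 [ 1.0697594e-02  9.9994278e-01  5.2806195e+02 -5.1551289e+01] 828
-110 527.1; -80 528.2; -50 528.1; -20 528.5; 10 529.3; 40 529.4; 
scene face slope -0.395718 [ 3.6795574e-01 -9.2984331e-01  5.1350317e+02 -9.9271690e+01] 37
-110 527.2; -80 527.4; -50 527.8; -20 528.5; 10 528.7; 40 529.7;
```

View pics/side8c.png

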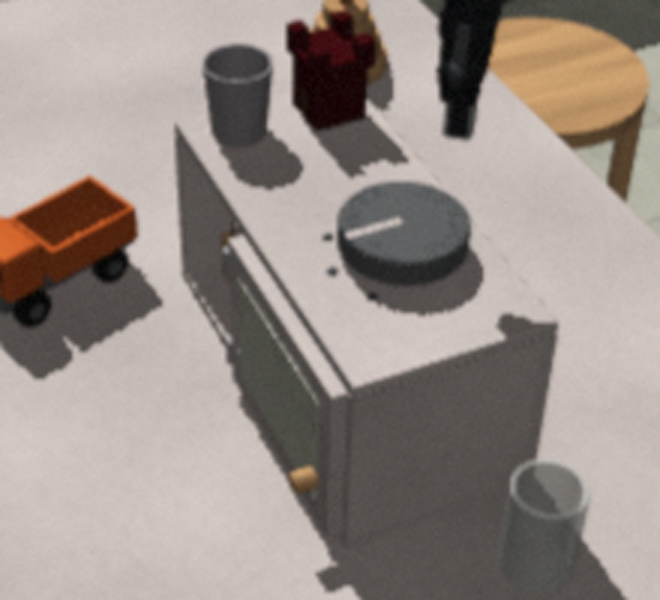

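View pics/scene8c.png

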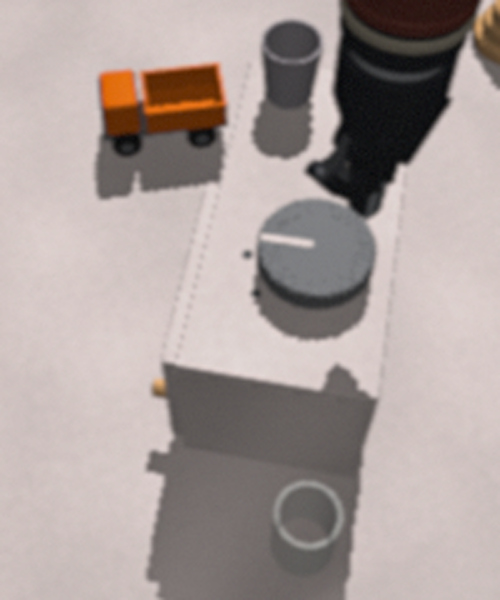

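The pointer rests at the 0.7 notch and the door face is parallel to the front, 14 mm before it. The hand is 80 mm above the dial and nothing else has moved.

```bash
python3 -c "
from plant import order; print(order.close_job())"
```

```text
the job is handed in; nothing more can be done
None
```

The cupboard is locked up and the job handed in at about 10.7 s of the 42 s. I pushed the door shut with the closed fingertips until it stopped moving. I then pressed the dial at about 6–8 N and dragged it clockwise by one click, lifted straight off and left the hand about 80 mm above it.

- **Door:** its outer top edge runs parallel to the cupboard front and 14 mm before it, as it should when shut. Near the stop the push rose from 6 to 10 N while the hand moved only 0.1 mm.
- **Dial:** after release the pointer sits where the 0.7 notch is predicted in both camera views, within a pixel or two.
- **Hand and other objects:** the wrist force is back to about zero. In the pictures the tower, cup, tube and truck stand where they were.
- **Check that failed:** a line fit to the door face from the scene camera gave a meaningless slope, from only 37 stray points because that camera hardly sees the face. The top-edge readings from both cameras and the side camera's face fit agree that the door is shut.

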